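# Pin the gate wall to its tower

## Task

Slide the loose wall section along its track until it is fully home against the gate tower, so that the two brass eyes line up, then take the steel pin with the red top out of the wooden rack and thread it, tapered tip first, down through the upper eye on the tower and then the lower eye on the wall. Nothing else will retain the pin yet, so finish while still holding it, still and upright through both eyes, with its tip a centimetre or two below the lower eye and well clear of the base plate. Leave the dowel, the figures and everything else on the table where they stand.

Things in the scene. Friction and masses are not known exactly. Their poses are not given: they have to be found in the camera images.
- tower: Fixed cream brick gate tower on a slate base plate (top 6 mm up, x -50..50, y -110..220 mm in this frame). Origin: at table level on the vertical axis of the upper eye; z up, +y from the tower along the track to the wall section. The tower block spans x -40..40, y -102..-26 mm, 112 mm high, battlements to 126 mm along its -y edge.
- upper_eye (a point): Centre of the upper eye's hole at its top face, 120 mm above the table. The eye is a 36 x 36 mm brass plate 12 mm thick (underside at 108 mm) jutting from the tower, with a vertical through hole 16 mm in diameter, chamfered 2 mm.
- lower_eye (a point): Centre of the lower eye's hole at its top face (72 mm above the table). The eye is a like brass plate, 36 x 36 x 12 mm (underside at 60 mm), 16 mm hole chamfered 2 mm, fixed to the wall section and moving with it. It lies straight under the upper eye only when the wall is home.
- wall (a joint): How far the wall section stands off from home, along the tower's +y, in m: 0 = fully home (hard stop), 0.06 = farthest out. It stays where it is left; sliding friction is about 3 N.
- wall_end (a point): Centre of the wall section's flat outer end face, which looks along the tower's +y and is the place to push (towards the tower's -y). The face is 30 mm wide (tower x) and spans 8 to 88 mm above the table; this point is 48 mm up. The wall runs 92 mm from here towards the tower, 30 mm thick, with battlements to 100 mm high.
- rack: Fixed wooden rack, 50 mm (its x) by 120 mm (its y), 40 mm high, origin under its centre at table level. Two round sockets 14 mm wide and 34 mm deep (floor 6 mm up) lie on its y axis at y = -32 and +32 mm; one holds the pin, the other the dowel, either way round.
- pin_mid (a point): Middle of the pin, a loose steel rod 12 mm in diameter, 140 mm long, about 0.12 kg, upright in the rack with its z axis up towards the red end. Its upper 40 mm are red, also 12 mm thick: hold it there. The point is 70 mm from tip and top. In the rack the top is 146 mm above the table.
- pin_tip (a point): Lower end of the pin, on its axis; the last 10 mm taper from 12 to 7 mm in diameter. z axis along the pin towards the red end.
- dowel_mid (a point): Middle of the spare wooden dowel, 11 mm in diameter, 105 mm long, standing in the rack's other socket (top 111 mm above the table). Leave it there.
- mini_blue_mid (a point): Blue game figure, 32 mm round base, 41 mm high, near the tower; point 20 mm up its axis. Leave it.
- mini_red_mid (a point): Red game figure, same size, point 20 mm up. Leave it.
- mini_green_mid (a point): Green game figure, same size, point 20 mm up. Leave it.
- pot_mid (a point): Orange paint pot, 32 mm in diameter, 45 mm high; its centre. Leave it.
- can_mid (a point): Plain red drink can, 66 mm in diameter, 115 mm high; its centre. Leave it.
- tape_mid (a point): Yellow tape measure, 60 x 32 x 55 mm; its centre. Leave it.

How it is judged:
On the way, in this order (a step that is already met when the one before it is completed fails the run):
1. the wall section is slid home while the pin still stands in the rack (value of joint wall below 0.004 m and distance of pin_mid from where it was at the start of the episode below 0.02 m), for 0.2 s.
2. the pin's tip comes down through the upper eye, above the lower one (z of pin_tip in the frame of tower between 0.074 and 0.106 m and horizontal distance between pin_tip and upper_eye below 0.008 m and angle between pin_mid's own z axis and vertical below 0.15 rad), for 0.05 s.
At the end, for the whole second after the job is handed in: The wall is home within 4 mm; the pin, gripped by the fingers and still, is upright within 0.08 rad through both eyes (axis within 6 mm), its tip 14 to 56 mm above the table (4 mm or more under the lower eye, 8 mm or more over the base plate) (value of joint wall below 0.004 m and z of pin_tip in the frame of tower between 0.014 and 0.056 m and horizontal distance between pin_tip and lower_eye below 0.006 m and horizontal distance between pin_mid and upper_eye below 0.006 m and angle between pin_tip's own z axis and vertical below 0.08 rad and z of pin_tip in the frame of pin_mid below 0 m and contact force between pin and the fingers above 2 N and linear speed of pin below 0.02 m/s); the arm keeps its last pose, push and grip.
It fails at once if the spare dowel is disturbed (moves more than 30 mm) (distance of dowel_mid from where it was at the start of the episode above 0.03 m).
It fails at once if a figure is disturbed (moves more than 25 mm) (distance of any of mini_blue_mid, mini_red_mid, mini_green_mid from where it was at the start of the episode above 0.025 m).
It fails at once if the pot, can or tape measure is disturbed (moves more than 25 mm) (distance of any of pot_mid, can_mid, tape_mid from where it was at the start of the episode above 0.025 m).
It also fails if it takes over 67 s, if anything falls off the work surface, if the arm or the gripper's body presses on something with over 40 N, if the wrist force passes 120 N, or if a joint passes its speed limit or range.

## Robot

A 6-joint arm with a two-finger parallel gripper is mounted at the origin on the work surface. World frame = base frame: x ahead of the robot, y to its left, z up, the work surface at z = 0. Lengths are in m, angles in rad, forces in N, time in s.
With the tool pointing down it reaches from about 0.225 to 0.875 m from the base axis. Payload 3.4 kg.
Tool frame: the origin (TCP) lies at the very end of the fingers, on their centre line; the grasp point (between the pads) lies 19 mm behind it; z points along the fingers, y is the direction in which the jaws open and shut (so a half turn about z gives the same grasp; the last joint's range is limited). The gripper opens to 85 mm and grips with 20 to 120 N. Pads are 22 mm wide; open, the fingers measure 114 mm over their backs; the gripper's body (76 mm by 85 mm) begins 54 mm behind the grasp point. The pads swing forward as they close: fully open they stand 13 mm farther back than shut.
Start: joints at [-1.403, 0.276, 1.505, -0, 1.361, -0.121], TCP at [0.164, -0.551, 0.198] pointing down, gripper open.
Joint ranges: [-2.89, 2.89], [-0.75, 2.08], [0.22, 2.7], [-1.18, 4.32], [0.11, 2.71], [-2.7, 2.7]. Speed limits (rad/s): [2.57, 2.57, 3.14, 3.14, 3.14, 3.14].

## Interface

Orientations are given as a unit quaternion [w, x, y, z].
In Python, from rig import telemetry, optics, order gives the robot as it stands.
- The arm moves only by the shell command python3 -m creep 'ROWS' [FORCE]. ROWS is a JSON object of lists of equal length, an entry for each row: "slide": the shift along the world's x, y, z normalised to -1 to 1, where 1 is 0.15 m, a list of three; "twist": the turn, a rotation vector about the world's x, y, z normalised to -1 to 1, where 1 is 360 degrees, a list of three; "fingers": the gripper's target within -1 to 1 (fully open at 1, half-way at 0, shut at -1). A call has 1 to 20 rows; each row is the pose to reach, as a shift and turn from the pose commanded when the call began, turning the shorter way round; what a row does not reach only later rows make up. A row lasts 1/10 s, in which the tool goes at most 50 mm and 8.59 degrees, less where a joint would pass 70% of its speed; a pose out of reach is approached as far as the arm can. A call with a number of a shift or a turn outside -1 to 1 is refused whole. A call with a gripper value outside its range is refused whole. The fingers move at their own pace and stop on an object; FORCE is the grip in N (left out, the last holds). Time passes only in rows, so rows that repeat a pose let the fingers close. It gives the time, the measured TCP pose, the force and the opening at its end, in the units of the state.
- telemetry.get_state(): the state, without advancing time (a new reading comes with each control period).
- optics.get_image(name): name is "scene" or "top"; returns a dict with "img" (420x560x3 uint8, blue, green, red), "depth" (420x560 float32, m along the optical axis (not along the pixel's ray), 0 where there is no reading), "fovy" (degrees; the focal length in pixels is half the picture's height over the tangent of half this angle, whatever the lens; pixels are square), "cx", "cy" (the principal point, pixels), "world_from_camera" (4x4, takes a point from camera to world coordinates). Camera axes: x right, y down, z forward; pixel columns grow to the right and rows downward; lengths in m; the calibration is good to about 2 mm. A picture is of the moment at which its call begins.
- order.sign_off(): hands the job in, once; it reports no verdict.
The state is a dict: "clock": time; "qpos": joint angles; "qd": joint speeds; "effort": joint torques, N m; "position": TCP position; "ee_rot": TCP orientation; "contact_force": force on the tool from outside, world axes, zero at the start; "moment": the same for the moment, N m; "width": finger opening in m.
Only numpy, scipy, OpenCV 4.12 (cv2) and the standard library are available. Lean on these libraries where they do the work, as an engineer would, in place of code of your own. Each camera call takes 0.05 s, during which the arm holds its last target.

## Working session

There is one attempt and no reset: what is moved stays moved. The work goes in short steps, Python scripts to look and compute and a shell command to move; the robot and the scene stay as the last step left them, time stands still between calls to the robot, and variables do not carry over. Pictures are saved under pics/ and viewed, and the job is handed in when it is done.

```bash
ls; mkdir -p pics
python3 - <<'E'
from rig import telemetry, optics
import cv2,numpy as np
print(telemetry.get_state())
for n in("scene","top"):
    d=optics.get_image(n); cv2.imwrite(f"pics/{n}0.png",d["img"]); np.savez(f"{n}0.npz",**d)
    print(n,d["fovy"],d["cx"],d["cy"],np.round(d["world_from_camera"],3).tolist())
E
```

```text
pics
{'clock': 0.0, 'qpos': array([-1.40299257e+00,  2.76617515e-01,  1.50618744e+00, -2.56362051e-05,
        1.36070987e+00, -1.20991504e-01]), 'qd': array([-0.00013148, -0.00057061,  0.00135032,  0.00055507, -0.00118449,
       -0.00166333]), 'effort': array([-1.27194426e-04, -4.16779268e+01, -2.45807809e+01, -1.50020842e-04,
        1.11151335e-02, -1.04189758e-05]), 'position': array([ 0.16364372, -0.55057241,  0.19700531]), 'ee_rot': array([-9.60529724e-04,  9.89591921e-01,  1.43898947e-01, -3.50235163e-05]), 'contact_force': array([ 0.06131889, -0.76732029,  0.83990572]), 'moment': array([-0.0238171 ,  0.04292366,  0.02504725]), 'width': 0.08546506554047142}
scene 44.25502515000623 276.8625484401712 213.19183273651498 [[0.031, 0.755, -0.655, 1.36], [0.999, -0.017, 0.029, -0.025], [0.011, -0.655, -0.755, 1.066], [0.0, 0.0, 0.0, 1.0]]
top 47.05446485056558 275.2845415318545 211.51090010872971 [[-0.006, -0.983, 0.185, 0.298], [-1.0, 0.006, -0.001, -0.011], [0.0, -0.185, -0.983, 1.315], [0.0, 0.0, 0.0, 1.0]]
```

View pics/scene0.png

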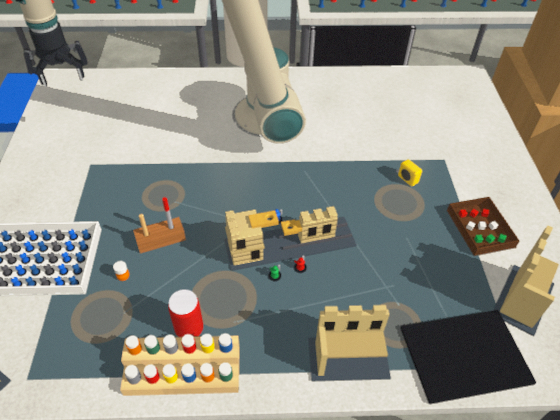

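View pics/top0.png

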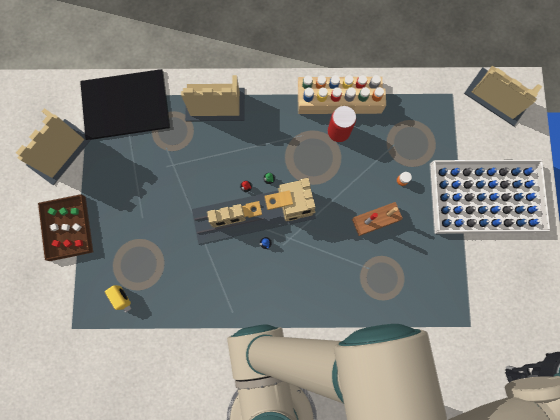

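Both views agree. In the top view the tower is at about (297,200), with the wall running left to (212,217). The rack is at (378,219), with the red pin in its left (+y) socket at (373,216) and the dowel at (397,210). Next I'll measure from the depth.

```bash
cat > h.py <<'E'
import numpy as np,cv2
def cloud(d):
    f=210/np.tan(np.radians(float(d["fovy"]))/2)
    v,u=np.mgrid[0:420,0:560].astype(float); z=d["depth"].astype(float)
    p=np.stack([(u-d["cx"])/f*z,(v-d["cy"])/f*z,z],-1)
    T=d["world_from_camera"]; w=p@T[:3,:3].T+T[:3,3]; w[z==0]=np.nan
    return w
def proj(d,P):
    f=210/np.tan(np.radians(float(d["fovy"]))/2); T=np.linalg.inv(d["world_from_camera"])
    c=np.asarray(P,float)@T[:3,:3].T+T[:3,3]; return c[...,:2]/c[...,2:]*f+[float(d["cx"]),float(d["cy"])]
E
python3 - <<'E'
import numpy as np,cv2
from h import *
for n,(a,b,c,e) in dict(scene=(120,185,365,285),top=(185,165,415,255)).items():
    d=np.load(n+"0.npz"); w=cloud(d)
    im=cv2.resize(d["img"][b:e,a:c],None,fx=3.2,fy=3.2,interpolation=cv2.INTER_CUBIC); cv2.imwrite(f"pics/{n}0z.png",im)
    print(n,"depth zero frac",(d["depth"]==0).mean())
    # table height
    r=w[150:200,330:360].reshape(-1,3); print("table z",np.nanmedian(w[...,2]))
    # height map crop
    z=w[b:e,a:c,2]; h=cv2.applyColorMap(np.uint8(np.clip(np.nan_to_num(z)/0.16*255,0,255)),cv2.COLORMAP_JET)
    cv2.imwrite(f"pics/{n}0h.png",cv2.resize(h,None,fx=3.2,fy=3.2,interpolation=cv2.INTER_NEAREST))
E
```

```text
scene depth zero frac 0.004238945578231293
table z -1.8668244114783406e-05
top depth zero frac 0.003835034013605442
table z 0.0008384771329715823
```

View pics/scene0z.png

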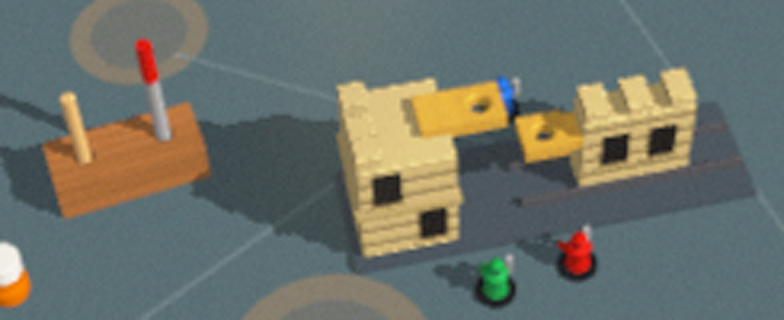

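View pics/top0z.png

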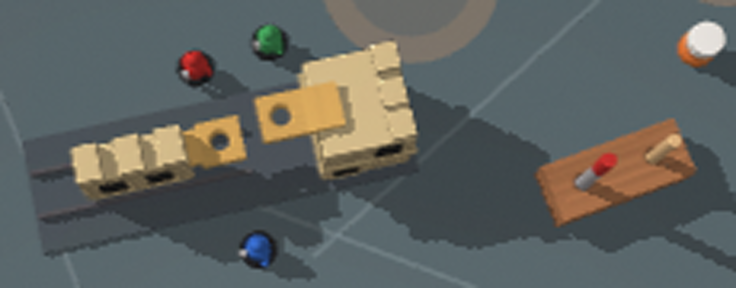

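View pics/top0h.png

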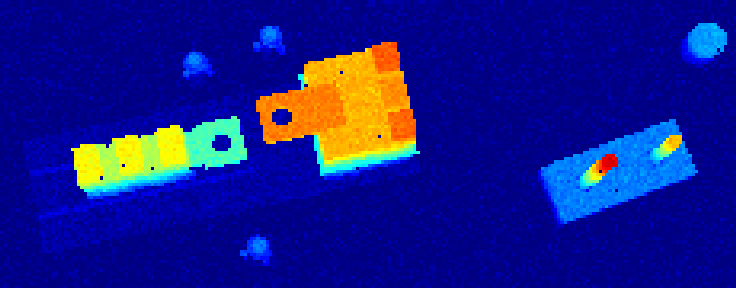

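```bash
cat >> h.py <<'E'
def ray(d,u,v,z):
    f=210/np.tan(np.radians(float(d["fovy"]))/2); T=d["world_from_camera"]
    r=T[:3,:3]@np.array([(u-float(d["cx"]))/f,(v-float(d["cy"]))/f,1]); o=T[:3,3]
    return o+r*(z-o[2])/r[2]
def hull(P): 
    (c,s,a)=cv2.minAreaRect((P[:,:2]*1000).astype(np.float32)); return np.round(c,1),np.round(s,1),round(a,2)
E
python3 - <<'E'
from h import *
for n in("top","scene"):
    d=np.load(n+"0.npz"); w=cloud(d); X,Y,Z=w[...,0],w[...,1],w[...,2]
    print("==",n)
    hsv=cv2.cvtColor(d["img"],cv2.COLOR_BGR2HSV)
    box=(185,165,415,255) if n=="top" else (120,185,365,285)
    B=np.zeros(Z.shape,bool);B[box[1]:box[3],box[0]:box[2]]=1
    def comps(m,minn=8):
        k,l,s,c=cv2.connectedComponentsWithStats((m&B).astype(np.uint8)); 
        return [(s[i],c[i],l==i) for i in range(1,k) if s[i,4]>=minn]
    for nm,(lo,hi) in dict(towertop=(.105,.130),walltop=(.08,.104),lowereye=(.066,.077),rack=(.034,.046),hi=(.131,.16)).items():
        for s,c,m in comps((Z>lo)&(Z<hi)):
            print(nm,s[4],np.round(c,1),hull(w[m]),"z",round(np.median(Z[m]),4),"mean",np.round(w[m].mean(0),4))
E
```

```text
== top
towertop 1155 [292.7 197.1] (array([559. , -47.4]), array([ 81.7, 119.3]), 11.86) z 0.1154 mean [ 0.5605 -0.0575  0.1163]
towertop 17 [395.2 208.6] (array([ 531.4, -318.7]), array([ 8.9, 10.5]), 50.79) z 0.1104 mean [ 0.5303 -0.3184  0.1104]
towertop 11 [371.2 217.5] (array([ 507.1, -255.3]), array([11.4,  3.8]), 21.8) z 0.115 mean [ 0.507  -0.2553  0.1151]
walltop 441 [225.4 213.6] (array([523.7, 115.9]), array([31.5, 91.5]), 11.54) z 0.0977 mean [0.5229 0.1153 0.0947]
walltop 46 [299.5 212.6] (array([524.7, -76.7]), array([ 2.6, 73.2]), 12.19) z 0.0962 mean [ 0.5245 -0.0756  0.0934]
walltop 13 [392.4 210.7] (array([ 528.3, -315.8]), array([9.6, 5. ]), 35.57) z 0.0874 mean [ 0.5284 -0.3155  0.092 ]
walltop 12 [369.5 219.3] (array([ 506.7, -255.7]), array([10.9,  4.5]), 31.96) z 0.0917 mean [ 0.5064 -0.2557  0.0905]
lowereye 196 [251.9 208.9] (array([539.5,  49. ]), array([37. , 45.6]), 12.35) z 0.0716 mean [0.5392 0.0482 0.0716]
lowereye 12 [303.8 213.6] (array([525.8, -87.1]), array([ 1.8, 23.7]), 5.32) z 0.0713 mean [ 0.5259 -0.0878  0.0713]
lowereye 9 [235.  218.6] (array(
[... 2609 characters left out ...]
ean [ 0.5233 -0.2909  0.0393]
rack 109 [317.3 233. ] (array([537.7, 115.5]), array([15.8, 92.9]), 4.54) z 0.0395 mean [0.5386 0.115  0.0398]
rack 84 [247.  254.6] (array([602.4, -63.4]), array([ 6.6, 75.3]), 11.2) z 0.0402 mean [ 0.6031 -0.0636  0.0403]
rack 16 [300.  259.5] (array([619.6,  66. ]), array([ 7.2, 10.1]), 6.21) z 0.0378 mean [0.6195 0.0658 0.0384]
rack 53 [122.2 266.6] (array([ 630. , -362.7]), array([29.7, 12.7]), 7.17) z 0.0427 mean [ 0.633  -0.3627  0.042 ]
rack 15 [273.9 267.4] (array([641.1,   1.2]), array([8.3, 9.4]), 50.15) z 0.039 mean [0.6417 0.0014 0.0388]
hi 33 [164.2 200.6] (array([ 511.1, -261.2]), array([13.2, 12.3]), 47.31) z 0.1425 mean [ 0.5119 -0.2608  0.1419]
```

```bash
python3 - <<'E'
from h import *
for n,boxes in dict(top=[("up",262,191,284,212,.12),("low",244,199,264,219,.072)],scene=[("up",256,206,282,230,.12),("low",280,217,302,238,.072)]).items():
    d=np.load(n+"0.npz")
    for nm,a,b,c,e,z in boxes:
        # rectify plane z to metric 0.5mm grid
        ctr=ray(d,(a+c)/2,(b+e)/2,z)
        g=np.arange(-30,30.01,0.5)/1000
        gx,gy=np.meshgrid(ctr[0]+g,ctr[1]+g,indexing='ij')
        P=np.stack([gx,gy,np.full_like(gx,z)],-1); uv=proj(d,P).astype(np.float32)
        im=cv2.remap(d["img"],uv[...,0],uv[...,1],cv2.INTER_CUBIC)
        cv2.imwrite(f"pics/rect_{n}_{nm}.png",cv2.resize(im,None,fx=3,fy=3))
        np.save(f"rect_{n}_{nm}.npy",ctr); print(n,nm,ctr)
ims=[cv2.imread(f"pics/rect_{n}_{m}.png") for n in("top","scene") for m in("up","low")]
print(ims[0].shape)
cv2.imwrite("pics/rects.png",np.vstack([np.hstack(ims[:2]),np.hstack(ims[2:])])[:,:])
E
python3 -c "
import cv2;i=cv2.imread('pics/rects.png');cv2.imwrite('pics/rects2.png',cv2.resize(i,(600,600)))"
```

```text
top up [ 0.54857852 -0.0074652   0.12      ]
top low [0.53881005 0.04267871 0.072     ]
scene up [ 0.55397577 -0.0085696   0.12      ]
scene low [0.54538351 0.04639244 0.072     ]
(363, 363, 3)
```

View pics/rects2.png

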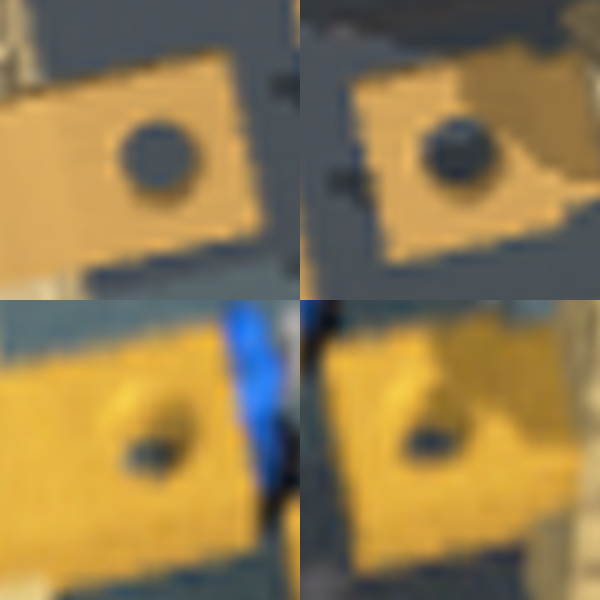

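The two cameras put the upper eye at about (0.550, -0.007), and the tower is turned +11.9°. The wall stands about 51 mm out, with its end face near (0.515, 0.159). The pin is at about (0.509, -0.260). I'll move beyond the wall's end now.

```bash
python3 -m creep '{"slide":[[0.46,0.993,0],[0.46,0.993,0],[0.46,0.993,0],[0.46,0.993,0]],"twist":[[0,0,0],[0,0,0],[0,0,0],[0,0,0]],"fingers":[-1,-1,-1,-1]}' 30
python3 -m creep '{"slide":[[0.46,0.993,0],[0.46,0.993,0],[0.46,0.993,0],[0.46,0.993,0]],"twist":[[0,0,0],[0,0,0],[0,0,0],[0,0,0]],"fingers":[-1,-1,-1,-1]}'
python3 -m creep '{"slide":[[0.46,0.993,0],[0.46,0.993,0],[0.46,0.993,0],[0.46,0.993,0]],"twist":[[0,0,0],[0,0,0],[0,0,0],[0,0,0]],"fingers":[-1,-1,-1,-1]}'
```

```text
clock: 0.5
position: [0.2335, -0.397, 0.1975]
ee_rot: [-0.002, 0.989, 0.145, 0.0]
contact_force: [-0.0, -1.2, 0.2]
width: 0.0281
clock: 0.9
position: [0.3023, -0.2494, 0.1978]
ee_rot: [-0.001, 0.989, 0.146, 0.0]
contact_force: [0.4, -0.7, 0.6]
width: -0.0002
clock: 1.3
position: [0.372, -0.1007, 0.1979]
ee_rot: [-0.001, 0.989, 0.146, 0.001]
contact_force: [-0.4, -0.2, 0.6]
width: 0.0
```

```bash
python3 -m creep '{"slide":[[0.46,0.993,0],[0.46,0.993,0],[0.46,0.993,0],[0.46,0.993,0]],"twist":[[0,0,0],[0,0,0],[0,0,0],[0,0,0]],"fingers":[-1,-1,-1,-1]}'
python3 -m creep '{"slide":[[0.45,0.993,0],[0.45,0.993,0],[0.45,0.993,0],[0.45,0.993,0],[0.45,0.993,0],[0.45,0.993,0]],"twist":[[0,0,0],[0,0,0],[0,0,0],[0,0,0],[0,0,0],[0,0,0]],"fingers":[-1,-1,-1,-1,-1,-1]}'
```

```text
clock: 1.7
position: [0.4418, 0.0483, 0.1978]
ee_rot: [-0.001, 0.989, 0.146, 0.001]
contact_force: [0.2, -0.0, 0.3]
width: 0.0001
clock: 2.3
position: [0.5066, 0.1923, 0.1974]
ee_rot: [0.001, 0.99, 0.144, -0.001]
contact_force: [-0.3, -0.9, -0.3]
width: -0.0004
```

Next I'll lower to z = 0.048 and check before pushing.

```bash
python3 -m creep '{"slide":[[0,0,-0.3],[0,0,-0.6],[0,0,-0.9],[0,0,-0.99],[0,0,-0.99],[0,0,-0.99]],"twist":[[0,0,0],[0,0,0],[0,0,0],[0,0,0],[0,0,0],[0,0,0]],"fingers":[-1,-1,-1,-1,-1,-1]}'
python3 - <<'E'
from h import *
from rig import optics
d=optics.get_image("top"); e=optics.get_image("scene")
a=cv2.resize(d["img"][160:260,180:320],None,fx=4,fy=4,interpolation=cv2.INTER_CUBIC)
b=cv2.resize(e["img"][180:280,220:360],None,fx=4,fy=4,interpolation=cv2.INTER_CUBIC)
cv2.imwrite("pics/p1.png",cv2.resize(np.vstack([a,b]),(420,600)))
E
```

```text
clock: 2.9
position: [0.5076, 0.1922, 0.0503]
ee_rot: [0.0, 0.99, 0.143, 0.0]
contact_force: [-0.6, 0.2, 0.8]
width: 0.0002
```

View pics/p1.png

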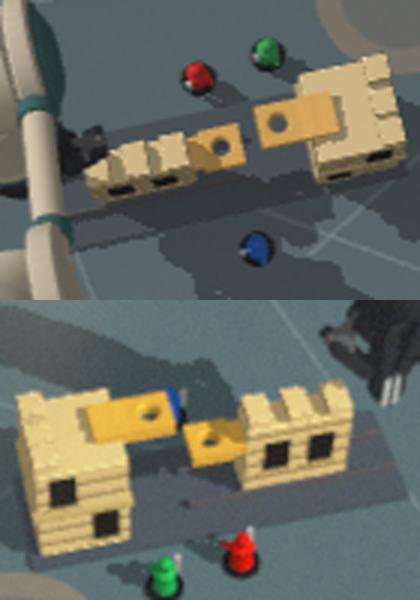

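The closed fingers stand about 15-20 mm beyond the wall's end face, in line with the wall and clear of the figures. I'll push along (0.206, -0.978).

```bash
python3 -m creep '{"slide":[[0.014,-0.065,0],[0.028,-0.13,0],[0.041,-0.195,0],[0.055,-0.26,0],[0.068,-0.325,0],[0.082,-0.39,0],[0.082,-0.39,0]],"twist":[[0,0,0],[0,0,0],[0,0,0],[0,0,0],[0,0,0],[0,0,0],[0,0,0]],"fingers":[-1,-1,-1,-1,-1,-1,-1]}'
python3 - <<'E'
from h import *
from rig import optics
d=optics.get_image("top"); e=optics.get_image("scene")
a=cv2.resize(d["img"][160:260,180:320],None,fx=4,fy=4,interpolation=cv2.INTER_CUBIC)
b=cv2.resize(e["img"][180:280,220:360],None,fx=4,fy=4,interpolation=cv2.INTER_CUBIC)
cv2.imwrite("pics/p2.png",cv2.resize(np.vstack([a,b]),(420,600)))
E
```

```text
clock: 3.7
position: [0.5199, 0.133, 0.0493]
ee_rot: [0.001, 0.99, 0.144, -0.0]
contact_force: [0.0, 0.1, -0.2]
width: -0.0003
```

View pics/p2.png

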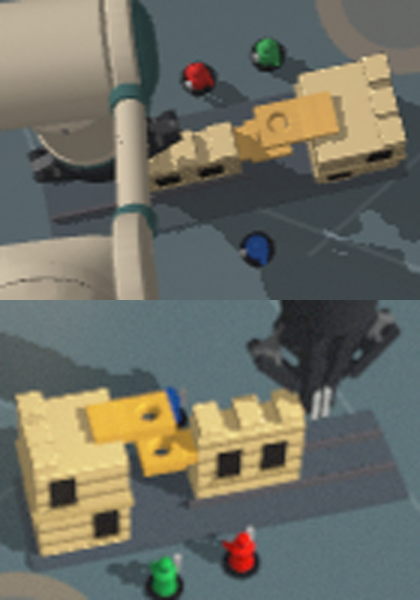

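The wall has moved and its lower eye is partly under the upper one, so roughly 10 mm remain. I'll finish with small pushes and watch the force.

```bash
python3 -m creep '{"slide":[[0.007,-0.033,0],[0.011,-0.052,0]],"twist":[[0,0,0],[0,0,0]],"fingers":[-1,-1]}'
python3 -m creep '{"slide":[[0.003,-0.013,0],[0.003,-0.013,0]],"twist":[[0,0,0],[0,0,0]],"fingers":[-1,-1]}'
python3 -m creep '{"slide":[[0.003,-0.013,0],[0.003,-0.013,0]],"twist":[[0,0,0],[0,0,0]],"fingers":[-1,-1]}'
```

```text
clock: 4.0
position: [0.5201, 0.1274, 0.0489]
ee_rot: [-0.0, 0.99, 0.144, -0.001]
contact_force: [-0.8, 3.4, -0.5]
width: -0.0001
clock: 4.2
position: [0.5208, 0.1251, 0.0489]
ee_rot: [0.0, 0.99, 0.144, -0.001]
contact_force: [-0.5, 2.0, -1.2]
width: 0.0001
clock: 4.4
position: [0.5215, 0.1232, 0.0492]
ee_rot: [0.0, 0.99, 0.144, -0.001]
contact_force: [-2.5, 2.5, -1.2]
width: 0.0003
```

```bash
python3 -m creep '{"slide":[[0.003,-0.013,0],[0.003,-0.013,0]],"twist":[[0,0,0],[0,0,0]],"fingers":[-1,-1]}'
python3 -m creep '{"slide":[[0.003,-0.013,0],[0.003,-0.013,0]],"twist":[[0,0,0],[0,0,0]],"fingers":[-1,-1]}'
python3 -m creep '{"slide":[[0.003,-0.013,0],[0.003,-0.013,0]],"twist":[[0,0,0],[0,0,0]],"fingers":[-1,-1]}'
python3 - <<'E'
from h import *
from rig import optics
d=optics.get_image("top"); e=optics.get_image("scene")
a=cv2.resize(d["img"][160:260,180:320],None,fx=4,fy=4,interpolation=cv2.INTER_CUBIC)
b=cv2.resize(e["img"][180:280,220:360],None,fx=4,fy=4,interpolation=cv2.INTER_CUBIC)
cv2.imwrite("pics/p3.png",cv2.resize(np.vstack([a,b]),(420,600)))
E
```

```text
clock: 4.6
position: [0.5217, 0.1226, 0.0492]
ee_rot: [-0.001, 0.99, 0.143, -0.001]
contact_force: [-2.2, 6.8, -2.1]
width: -0.0001
clock: 4.8
position: [0.5217, 0.1226, 0.0492]
ee_rot: [-0.003, 0.99, 0.143, -0.001]
contact_force: [-3.3, 12.3, -1.3]
width: -0.0002
clock: 5.0
position: [0.5217, 0.1225, 0.0493]
ee_rot: [-0.005, 0.99, 0.142, -0.001]
contact_force: [-3.5, 16.5, -0.7]
width: -0.0001
```

View pics/p3.png

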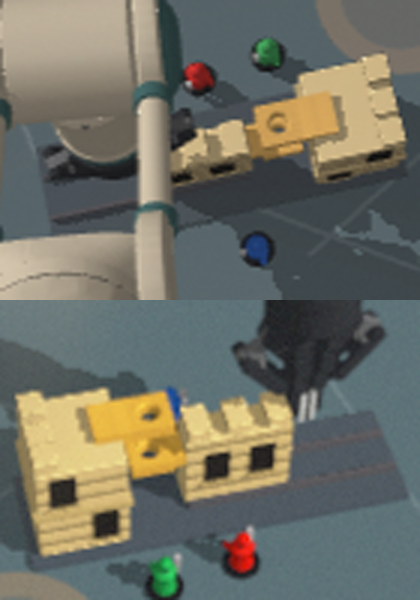

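The force rises to 16 N with no further motion, so the wall is at its hard stop and the eyes overlap. I'll back off, rise and head to the pin with the jaws partly open.

```bash
python3 -m creep '{"slide":[[-0.03,0.13,0],[-0.055,0.26,0],[-0.055,0.26,0.33],[-0.055,0.26,0.66],[-0.055,0.26,0.99],[-0.055,0.26,0.99]],"twist":[[0,0,0],[0,0,0],[0,0,0],[0,0,0],[0,0,0],[0,0,0]],"fingers":[-1,-1,-1,-1,-1,-1]}'
python3 - <<'E'
from h import *
from rig import optics
d=optics.get_image("top"); e=optics.get_image("scene")
np.savez("top1.npz",**d);np.savez("scene1.npz",**e)
a=cv2.resize(d["img"][160:260,180:320],None,fx=4,fy=4,interpolation=cv2.INTER_CUBIC)
b=cv2.resize(e["img"][180:280,220:360],None,fx=4,fy=4,interpolation=cv2.INTER_CUBIC)
cv2.imwrite("pics/p4.png",cv2.resize(np.vstack([a,b]),(420,600)))
E
```

```text
clock: 5.7
position: [0.5214, 0.1565, 0.2062]
ee_rot: [0.001, 0.99, 0.144, 0.009]
contact_force: [0.4, -0.1, 0.6]
width: -0.0002
```

View pics/p4.png

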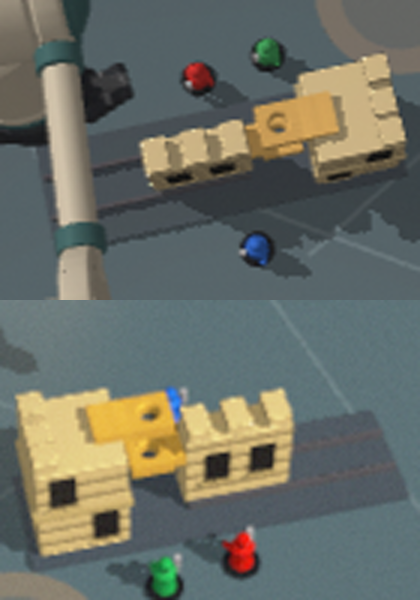

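```bash
python3 -m creep '{"slide":[[0,-0.93,0],[0,-0.93,0],[0,-0.93,0],[0,-0.93,0]],"twist":[[0,0,0],[0,0,0],[0,0,0],[0,0,0]],"fingers":[-1,-1,-1,-1]}'
python3 -m creep '{"slide":[[0,-0.93,0],[0,-0.93,0],[0,-0.93,0],[0,-0.93,0]],"twist":[[0,0,0],[0,0,0],[0,0,0],[0,0,0]],"fingers":[0,0,0,0]}'
python3 -m creep '{"slide":[[0,-0.93,0],[0,-0.93,0],[0,-0.93,0],[0,-0.93,0],[0,-0.93,0],[0,-0.93,0]],"twist":[[0,0,0],[0,0,0],[0,0,0],[0,0,0],[0,0,0],[0,0,0]],"fingers":[0,0,0,0,0,0]}'
python3 - <<'E'
from h import *
from rig import optics,telemetry
s=telemetry.get_state(); print(s["position"],s["ee_rot"],s["width"])
d=optics.get_image("top"); e=optics.get_image("scene")
a=cv2.resize(d["img"][160:260,320:460],None,fx=4,fy=4,interpolation=cv2.INTER_CUBIC)
b=cv2.resize(e["img"][150:250,100:240],None,fx=4,fy=4,interpolation=cv2.INTER_CUBIC)
cv2.imwrite("pics/p5.png",cv2.resize(np.vstack([a,b]),(420,600)))
E
```

```text
clock: 6.2
position: [0.5143, 0.0119, 0.1959]
ee_rot: [0.002, 0.99, 0.141, -0.002]
contact_force: [-0.1, 0.4, -0.1]
width: 0.0
clock: 6.6
position: [0.5149, -0.1268, 0.1961]
ee_rot: [0.001, 0.99, 0.142, -0.001]
contact_force: [-0.4, 0.6, 0.1]
width: 0.0425
clock: 7.2
position: [0.515, -0.2601, 0.197]
ee_rot: [-0.001, 0.99, 0.144, -0.001]
contact_force: [-0.1, -0.1, 0.4]
width: 0.0424
[ 0.51495994 -0.26010194  0.19699961] [-1.03007523e-03  9.89507317e-01  1.44477760e-01 -6.21551863e-04] 0.04243236920972853
```

View pics/p5.png

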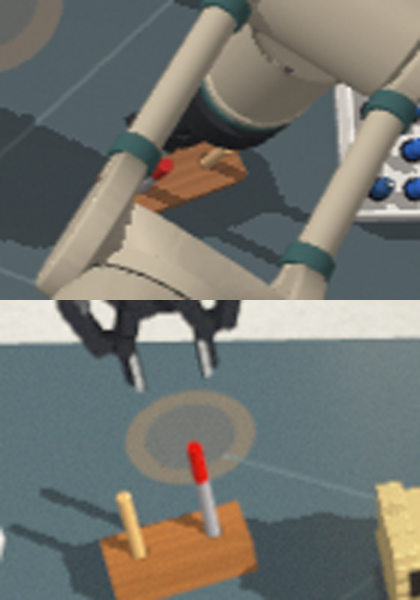

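The pin stands between the open jaws in the scene view, with its red top at (195,460). The dowel, at (130,515), is outside them. I'll shift -5.5 mm in x, descend 88 mm and look before closing.

```bash
python3 -m creep '{"slide":[[-0.037,0,0],[-0.037,0,-0.2],[-0.037,0,-0.4],[-0.037,0,-0.585],[-0.037,0,-0.585],[-0.037,0,-0.585]],"twist":[[0,0,0],[0,0,0],[0,0,0],[0,0,0],[0,0,0],[0,0,0]],"fingers":[0,0,0,0,0,0]}'
python3 - <<'E'
from h import *
from rig import optics
e=optics.get_image("scene")
cv2.imwrite("pics/p6.png",cv2.resize(e["img"][150:250,100:240],None,fx=5,fy=5,interpolation=cv2.INTER_CUBIC))
E
```

```text
clock: 7.9
position: [0.5096, -0.2616, 0.1107]
ee_rot: [-0.0, 0.99, 0.144, -0.0]
contact_force: [0.8, 0.2, 0.2]
width: 0.0426
```

View pics/p6.png

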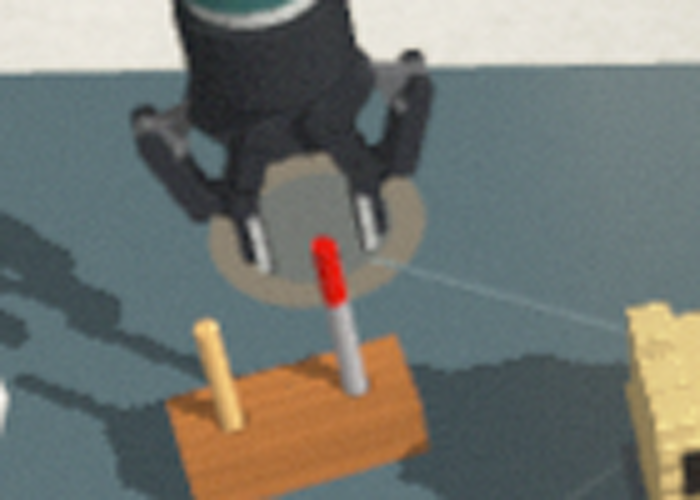

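Run:
```python
from h import *
from rig import optics
e=optics.get_image("scene"); w=cloud(e); np.savez("scene2.npz",**e)
print("TCP px zoomed",(proj(e,[.5096,-.2616,.1107])-[100,150])*5, "grasp",(proj(e,[.5096,-.2616,.1297])-[100,150])*5)
print("pin pred top/redbottom",(proj(e,[[.5095,-.26,.146],[.5095,-.26,.106],[.509,-.26,.04]])-[100,150])*5)
for u,v in[(262,265),(258,245),(252,230),(374,243),(368,225),(365,205)]:
    print((u,v),np.round(w[150+v//5,100+u//5],4), np.round(w[150+v//5,101+u//5],4))
m=(e["img"][...,2]>150)&(e["img"][...,1]<60)
m[:,:150]=0;m[:150]=0;m[225:]=0;m[:,185:]=0
print(np.round(np.nanmedian(w[m],0),4),m.sum()); 
for r in range(195,215):
    k=m[r]; 
    if k.any(): print(r,np.flatnonzero(k),np.round(np.nanmedian(w[r][k],0),4))
```

```text
TCP px zoomed [329.28810578 292.2842254 ] grasp [323.38452417 266.43535409]
pin pred top/redbottom [[321.57238379 243.57993726]
 [334.00821953 298.38375533]
 [353.38836231 382.59531821]]
(262, 265) [ 0.5293 -0.2858  0.1531] [ 0.5289 -0.2836  0.1526]
(258, 245) [ 0.5304 -0.2854  0.1683] [ 0.5303 -0.2831  0.1682]
(252, 230) [ 0.5285 -0.2865  0.1767] [ 0.5315 -0.2833  0.1799]
(374, 243) [ 0.515  -0.2351  0.154 ] [ 0.3733 -0.2675  0.0009]
(368, 225) [ 0.5139 -0.2363  0.1634] [ 0.5075 -0.2355  0.1565]
(365, 205) [ 0.5122 -0.2348  0.1754] [ 0.5128 -0.2323  0.1759]
[ 0.5117 -0.2591  0.1281] 49
198 [163 164 165 166] [ 0.507  -0.2598  0.1458]
199 [163 164 165 166] [ 0.508  -0.2596  0.1434]
200 [163 164 165 166] [ 0.5119 -0.2596  0.1441]
201 [163 164 165 166] [ 0.5133 -0.2597  0.142 ]
202 [164 165 166] [ 0.5123 -0.2595  0.1373]
203 [164 165 166 167] [ 0.5125 -0.2587  0.1338]
204 [164 165 166 167] [ 0.513  -0.259   0.1308]
205 [164 165 166 167] [ 0.5106 -0.26    0.1245]
206 [164 165 166 167] [ 0.5135 -0.26    0.1242]
207 [165 166 167 168] [ 0.5121 -0.2585  0.1188]
208 [165 166 167 168] [ 0.5141 -0.2585  0.1174]
209 [165 166 167 168] [ 0.5114 -0.2598  0.1107]
210 [166 167] [ 0.5138 -0.2597  0.1097]
```

Run:
```python
from h import *
e=np.load("scene2.npz")
print("p3 TCP",(proj(e,[.5217,.1226,.0493])-[220,180])*3)
for z in(.112,.117,.122,.15): print(z,(proj(e,[[.526,-.2786,z],[.514,-.238,z]])-[100,150])*5)
w=cloud(e)
for r in range(190,207): print(r,np.round(w[r,148:156,2],3),e["img"][r,148:156].mean(-1).astype(int))
```

```text
p3 TCP [300.03588164 136.36766398]
0.112 [[290.1538964  316.27429632]
 [376.22688282 296.45971173]]
0.117 [[288.48060698 309.53520882]
 [374.82253491 289.70960557]]
0.122 [[286.79722342 302.75546775]
 [373.40977597 282.91907111]]
0.15 [[277.17938642 264.02012169]
 [365.33929201 244.12766955]]
190 [ 0.199  0.199  0.201  0.002  0.005 -0.005 -0.001 -0.006] [ 52  53  55  96 116 120 113 117]
191 [ 0.198  0.195  0.197  0.003  0.004  0.001  0.003 -0.   ] [ 51  54  56  83 110 116 117 117]
192 [ 0.192  0.192  0.191  0.168  0.001 -0.    -0.     0.001] [ 50  56  75  81 105 118 114 116]
193 [ 0.191  0.19   0.186  0.183  0.002 -0.003  0.    -0.001] [ 55  75 133 110 104 117 117 115]
194 [0.187 0.183 0.182 0.183 0.007 0.003 0.    0.006] [ 51 113 175 142 107 114 117 117]
195 [ 0.179  0.184  0.183  0.182  0.005  0.    -0.005 -0.   ] [ 43 115 174 154 108 107 119 115]
196 [ 0.175  0.181  0.177  0.18   0.001  0.002 -0.001  0.002] [ 47  94 166 173 119 107 118 117]
197 [0.172 0.17  0.178 0.174 0.172 0.002 0.006 0.004] [ 48  84 162 189 130 100 119 116]
198 [ 0.168  0.168  0.173  0.169  0.17  -0.    -0.    -0.001] [ 51  49 146 182 138 108 115 117]
199 [ 0.166  0.165  0.166  0.168  0.168  0.    -0.002 -0.001] [ 55  45 120 175 143 107 108 116]
200 [ 0.163  0.163  0.167  0.162  0.16  -0.001  0.004 -0.   ] [ 70  42  86 165 164 110 106 119]
201 [0.158 0.158 0.158 0.159 0.164 0.156 0.005 0.002] [ 79  46  62 159 188 134 105 120]
202 [ 0.152  0.156  0.152  0.154  0.156  0.155  0.001 -0.003] [115  91  87 156 189 139 108 116]
203 [-0.001  0.001 -0.     0.155  0.153  0.153  0.001  0.001] [127 129 130 158 172 137 110 112]
204 [-0.003  0.    -0.001  0.148  0.148 -0.     0.001 -0.003] [127 129 126 141 139 112 111 116]
205 [-0.002 -0.     0.002  0.002  0.002  0.004  0.003 -0.002] [126 130 128 126 128 123 119 121]
206 [ 0.002  0.004  0.002  0.    -0.001  0.001  0.004  0.   ] [129 127 128 128 128 124 131 128]
```

The scene depth shows the half-open fingertips at z of about 0.148, though the reported TCP z is 0.111. I'll rise and shut the jaws to see where the tips really end.

```bash
python3 -m creep '{"slide":[[0,0,0.3],[0,0,0.5],[0,0,0.5],[0,0,0.5],[0,0,0.5],[0,0,0.5]],"twist":[[0,0,0],[0,0,0],[0,0,0],[0,0,0],[0,0,0],[0,0,0]],"fingers":[0,-1,-1,-1,-1,-1]}'
python3 - <<'E'
from h import *
from rig import optics,telemetry
s=telemetry.get_state();print(s["position"],s["width"])
e=optics.get_image("scene"); w=cloud(e); np.savez("scene3.npz",**e)
print("TCP",(proj(e,s["position"])-[100,120])*5)
cv2.imwrite("pics/p7.png",cv2.resize(e["img"][120:230,100:240],None,fx=5,fy=5,interpolation=cv2.INTER_CUBIC))
m=(w[...,2]>.12)&(w[...,1]<-.2)&(w[...,1]>-.32)&(w[...,0]>.45)&(w[...,0]<.6)
for r in range(170,204):
    k=np.flatnonzero(m[r]); 
    if len(k): print(r,k.min(),k.max(),np.round(np.nanmedian(w[r][k],0),4))
E
```

```text
clock: 8.6
position: [0.509, -0.2616, 0.1842]
ee_rot: [-0.001, 0.99, 0.144, -0.001]
contact_force: [-0.6, -0.1, -0.5]
width: -0.0004
[ 0.50896495 -0.2615542   0.18419113] -0.00035243265465085616
TCP [305.93387246 337.94293199]
170 142 162 [ 0.5229 -0.2636  0.2554]
171 150 162 [ 0.5185 -0.2615  0.2481]
172 150 162 [ 0.5197 -0.2622  0.2461]
173 151 162 [ 0.5201 -0.2613  0.2433]
174 151 163 [ 0.5184 -0.2607  0.2386]
175 151 163 [ 0.5192 -0.261   0.2361]
176 151 163 [ 0.5208 -0.2617  0.2344]
177 152 162 [ 0.5207 -0.2615  0.2313]
178 152 160 [ 0.5202 -0.2644  0.2275]
179 153 161 [ 0.5202 -0.2627  0.2244]
180 156 160 [ 0.5208 -0.2601  0.2215]
181 156 156 [ 0.524  -0.2657  0.2217]
197 164 164 [ 0.5024 -0.2618  0.1445]
198 162 166 [ 0.5063 -0.2612  0.1451]
199 162 166 [ 0.5107 -0.2614  0.1464]
200 162 166 [ 0.5137 -0.261   0.1459]
201 162 166 [ 0.5142 -0.2605  0.143 ]
202 162 167 [ 0.5118 -0.2601  0.1368]
203 163 167 [ 0.5129 -0.2594  0.1344]
```

View pics/p7.png

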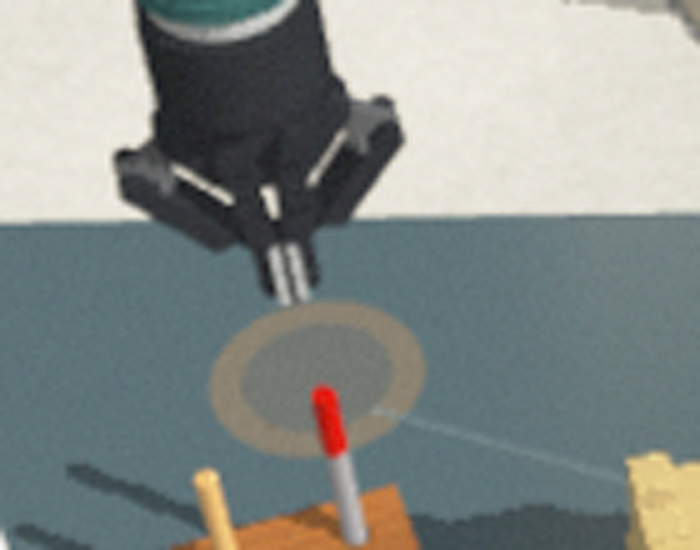

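With the jaws shut, the visible tips end at z of about 0.221 while the reported TCP is 0.184. The real fingers therefore end about 35 mm behind the reported TCP, or the drawing does. I'll descend to TCP z ≈ 0.082, which is safe either way, and check again.

```bash
python3 -m creep '{"slide":[[0,0,0],[0,0,0],[0,0,-0.2],[0,0,-0.4],[0,0,-0.5],[0,0,-0.5]],"twist":[[0,0,0],[0,0,0],[0,0,0],[0,0,0],[0,0,0],[0,0,0]],"fingers":[0,0,0,0,0,0]}'
python3 -m creep '{"slide":[[0,0,-0.05],[0,0,-0.1],[0,0,-0.15],[0,0,-0.18],[0,0,-0.18]],"twist":[[0,0,0],[0,0,0],[0,0,0],[0,0,0],[0,0,0]],"fingers":[0,0,0,0,0]}'
python3 - <<'E'
from h import *
from rig import optics,telemetry
s=telemetry.get_state();print(s["position"],s["width"])
e=optics.get_image("scene"); w=cloud(e)
cv2.imwrite("pics/p8.png",cv2.resize(e["img"][140:250,100:240],None,fx=5,fy=5,interpolation=cv2.INTER_CUBIC))
for c in range(148,180):
    r=[i for i in range(170,225) if w[i,c,2]>.09 and w[i,c,0]>.49]
    if r: print(c,r[-1],np.round(w[r[-1],c],4))
E
```

```text
clock: 9.25
position: [0.5078, -0.2608, 0.1074]
ee_rot: [-0.002, 0.99, 0.144, -0.002]
contact_force: [-0.5, 1.3, -0.4]
width: 0.0428
clock: 9.75
position: [0.5093, -0.2618, 0.0826]
ee_rot: [-0.0, 0.99, 0.144, -0.0]
contact_force: [-0.3, 0.0, 0.2]
width: 0.0431
[ 0.5092542  -0.26177541  0.08255572] 0.04307337240153059
148 203 [ 0.5273 -0.2958  0.1511]
149 207 [ 0.5277 -0.2958  0.1373]
150 209 [ 0.5285 -0.2945  0.1309]
151 210 [ 0.5252 -0.2938  0.1235]
152 210 [ 0.5234 -0.2919  0.1214]
153 210 [ 0.5309 -0.2872  0.1298]
154 211 [ 0.5268 -0.2867  0.1215]
155 211 [ 0.5292 -0.2835  0.1241]
156 190 [ 0.5249 -0.2703  0.1929]
157 190 [ 0.5248 -0.2681  0.1928]
158 190 [ 0.5239 -0.266   0.1918]
159 189 [ 0.5202 -0.2642  0.1912]
160 189 [ 0.5214 -0.2616  0.1924]
161 189 [ 0.5164 -0.2607  0.1872]
162 202 [ 0.513  -0.2664  0.1382]
163 206 [ 0.5127 -0.2663  0.1234]
164 210 [ 0.5071 -0.2677  0.1022]
165 214 [ 0.5128 -0.2659  0.0937]
166 215 [ 0.5134 -0.2639  0.0905]
167 215 [ 0.5162 -0.2606  0.0937]
168 214 [ 0.513  -0.2585  0.0937]
169 214 [ 0.5109 -0.2566  0.0912]
170 193 [ 0.5118 -0.2429  0.1682]
171 197 [ 0.4975 -0.2462  0.1387]
172 201 [ 0.5037 -0.2443  0.1311]
173 205 [ 0.5155 -0.2409  0.1296]
174 207 [ 0.5156 -0.2395  0.1223]
175 207 [ 0.5121 -0.2379  0.1184]
176 206 [ 0.5121 -0.235   0.1219]
177 204 [ 0.5063 -0.233   0.1227]
178 203 [ 0.5051 -0.2304  0.125 ]
179 193 [ 0.5071 -0.2228  0.1627]
```

View pics/p8.png

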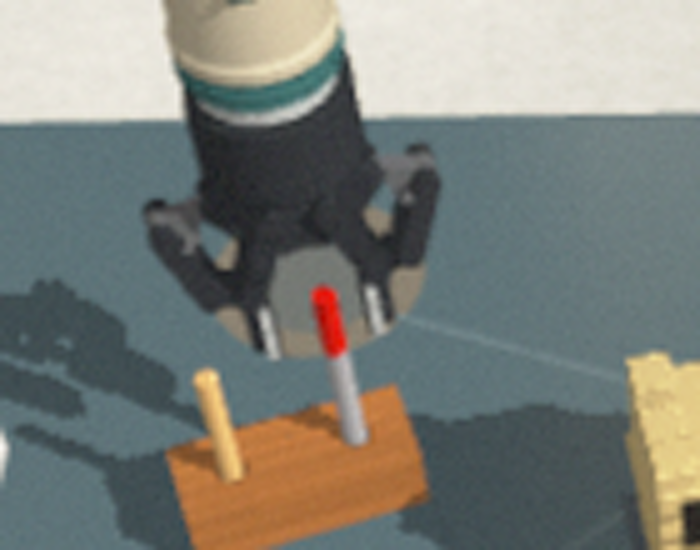

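Now the pads straddle the red part, with visible tips at z ≈ 0.12 and the pin top at 0.146. I'll go 8 mm lower and close at 60 N.

```bash
python3 -m creep '{"slide":[[0,0,-0.03],[0,0,-0.053],[0,0,-0.053],[0,0,-0.053],[0,0,-0.053],[0,0,-0.053],[0,0,-0.053],[0,0,-0.053],[0,0,-0.053]],"twist":[[0,0,0],[0,0,0],[0,0,0],[0,0,0],[0,0,0],[0,0,0],[0,0,0],[0,0,0],[0,0,0]],"fingers":[0,0,-0.3,-0.5,-0.7,-1,-1,-1,-1]}' 60
python3 - <<'E'
from h import *
from rig import optics,telemetry
s=telemetry.get_state();print(s["position"],s["width"],s["contact_force"])
e=optics.get_image("scene"); 
cv2.imwrite("pics/p9.png",cv2.resize(e["img"][140:250,100:240],None,fx=5,fy=5,interpolation=cv2.INTER_CUBIC))
E
```

```text
clock: 10.7
position: [0.5093, -0.261, 0.0754]
ee_rot: [-0.001, 0.99, 0.144, -0.0]
contact_force: [-0.6, 4.4, 6.0]
width: 0.0104
[ 0.50934069 -0.26101762  0.07538355] 0.0103868926375684 [-0.64856582  4.39063256  6.03488947]
```

View pics/p9.png

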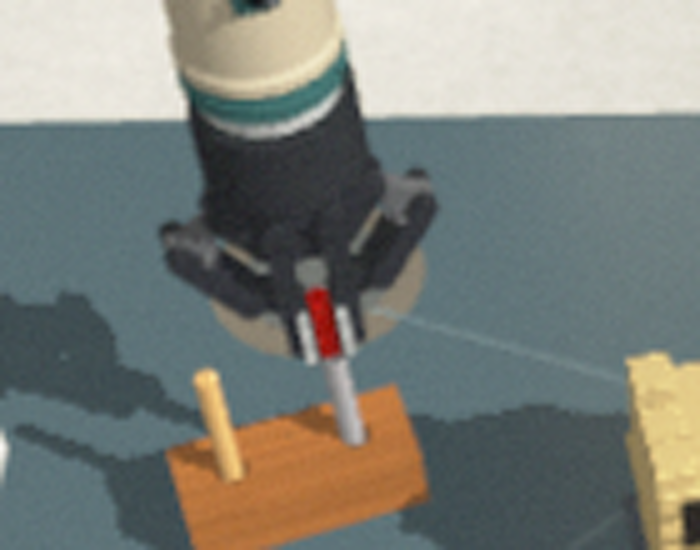

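The pin is gripped on the red part, at a width of 10.4 mm. I'll lift it straight up.

```bash
python3 -m creep '{"slide":[[0,0,0.1],[0,0,0.25],[0,0,0.5],[0,0,0.75],[0,0,1],[0,0,1],[0,0,1]],"twist":[[0,0,0],[0,0,0],[0,0,0],[0,0,0],[0,0,0],[0,0,0],[0,0,0]],"fingers":[-1,-1,-1,-1,-1,-1,-1]}'
python3 -m creep '{"slide":[[0,0.3,0.1],[0.04,0.6,0.1],[0.08,0.9,0.1],[0.08,0.9,0.1]],"twist":[[0,0,0],[0,0,0],[0,0,0],[0,0,0]],"fingers":[-1,-1,-1,-1]}'
python3 - <<'E'
from h import *
from rig import optics,telemetry
s=telemetry.get_state();print(s["position"],s["ee_rot"],s["width"],s["contact_force"])
e=optics.get_image("scene"); 
cv2.imwrite("pics/p10.png",cv2.resize(e["img"][120:260,120:300],None,fx=4,fy=4,interpolation=cv2.INTER_CUBIC))
E
```

```text
clock: 11.45
position: [0.5102, -0.2635, 0.2256]
ee_rot: [0.002, 0.99, 0.144, 0.001]
contact_force: [-0.2, -0.0, -1.5]
width: 0.0103
clock: 11.85
position: [0.5209, -0.1219, 0.2381]
ee_rot: [-0.002, 0.989, 0.147, -0.001]
contact_force: [-0.4, -1.8, -2.3]
width: 0.0101
[ 0.52088546 -0.12186495  0.23812722] [-0.00207209  0.98920086  0.14654679 -0.00118545] 0.01006209501164916 [-0.35364003 -1.84283015 -2.25879117]
```

View pics/p10.png

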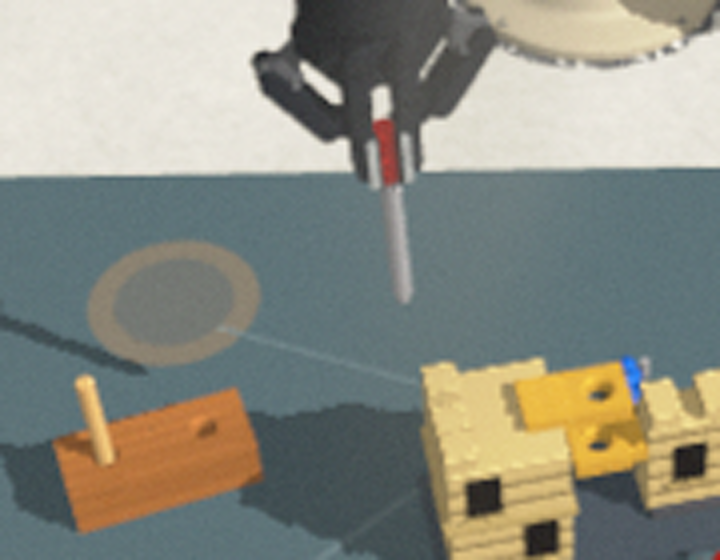

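The pin is held straight and the dowel is undisturbed. I'll move over the eye, staying high (tip about 0.17).

```bash
python3 -m creep '{"slide":[[0.05,0.25,0],[0.1,0.5,0],[0.15,0.7,0],[0.19,0.8,0],[0.19,0.8,0],[0.19,0.8,0],[0.19,0.8,0]],"twist":[[0,0,0],[0,0,0],[0,0,0],[0,0,0],[0,0,0],[0,0,0],[0,0,0]],"fingers":[-1,-1,-1,-1,-1,-1,-1]}'
python3 - <<'E'
from h import *
from rig import optics,telemetry
s=telemetry.get_state();print(s["position"],s["ee_rot"],s["width"],s["contact_force"])
e=optics.get_image("scene"); t=optics.get_image("top"); np.savez("scene4.npz",**e); np.savez("top4.npz",**t)
a=cv2.resize(e["img"][140:260,210:330],None,fx=5,fy=5,interpolation=cv2.INTER_CUBIC)
cv2.imwrite("pics/p11.png",a)
cv2.imwrite("pics/p11t.png",cv2.resize(t["img"][150:250,210:350],None,fx=5,fy=5,interpolation=cv2.INTER_CUBIC))
w=cloud(e)
m=(w[...,2]>.14)&(w[...,2]<.29)&(w[...,1]<.03)&(w[...,1]>-.05)&(w[...,0]>.51)&(w[...,0]<.59)
for r in range(150,225):
    k=np.flatnonzero(m[r]); 
    if len(k): print(r,k.min(),k.max(),np.round(np.nanmedian(w[r][k],0),4))
E
```

```text
clock: 12.6
position: [0.5499, -0.0087, 0.2397]
ee_rot: [0.001, 0.99, 0.143, -0.001]
contact_force: [-0.2, -0.4, -0.8]
width: 0.0105
[ 0.54994325 -0.00870382  0.23974821] [ 5.40305486e-04  9.89700629e-01  1.43150512e-01 -5.51367044e-04] 0.010467293609891059 [-0.18976381 -0.41998664 -0.77746504]
166 277 277 [0.5504 0.0089 0.289 ]
167 259 276 [ 0.5535 -0.0009  0.2893]
168 259 276 [ 0.5544 -0.0074  0.2871]
169 267 276 [ 0.5537 -0.0032  0.2834]
170 260 276 [ 0.5581 -0.0074  0.2846]
171 260 274 [ 0.5606 -0.0129  0.284 ]
172 261 274 [ 0.5596 -0.0118  0.28  ]
173 261 274 [ 0.561  -0.0129  0.2786]
174 264 270 [ 0.5619 -0.0152  0.2765]
175 264 270 [ 0.5541 -0.0128  0.2656]
176 265 270 [ 0.5525 -0.0118  0.261 ]
177 265 270 [ 0.5535 -0.0118  0.2588]
178 265 270 [ 0.5528 -0.0118  0.2551]
179 265 270 [ 0.5542 -0.0119  0.2534]
180 266 270 [ 0.5557 -0.0108  0.2516]
181 266 270 [ 0.5544 -0.0108  0.2473]
182 266 270 [ 0.5528 -0.0107  0.2424]
183 266 270 [ 0.5543 -0.0108  0.2409]
184 266 270 [ 0.5545 -0.0107  0.2377]
185 266 270 [ 0.5533 -0.0108  0.2333]
186 266 270 [ 0.5531 -0.0108  0.2299]
187 266 270 [ 0.5533 -0.0108  0.2269]
188 266 270 [ 0.5539 -0.0108  0.2242]
189 266 270 [ 0.5535 -0.0108  0.2205]
190 266 270 [ 0.5535 -0.0108  0.2173]
191 266 270 [ 0.555  -0.0108  0.2155]
192 266 270 [ 0.5526 -0.0108  0.2097]
193 266 270 [ 0.5546 -0.0108  0.2086]
194 266 270 [ 0.5542 -0.0108  0.2049]
195 266 270 [ 0.5536 -0.0108  0.2008]
196 266 270 [ 0.5541 -0.0108  0.1979]
197 266 270 [ 0.554  -0.0108  0.1946]
198 266 270 [ 0.5536 -0.0109  0.1907]
199 266 270 [ 0.5543 -0.0109  0.188 ]
200 266 270 [ 0.5544 -0.0109  0.1848]
201 266 270 [ 0.5541 -0.0109  0.1811]
202 266 269 [ 0.5526 -0.012   0.1759]
203 267 269 [ 0.5537 -0.0108  0.1735]
```

View pics/p11.png

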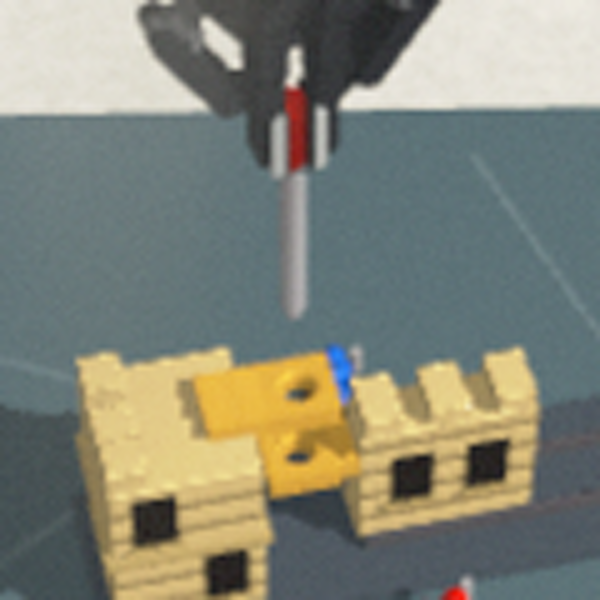

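View pics/p11t.png

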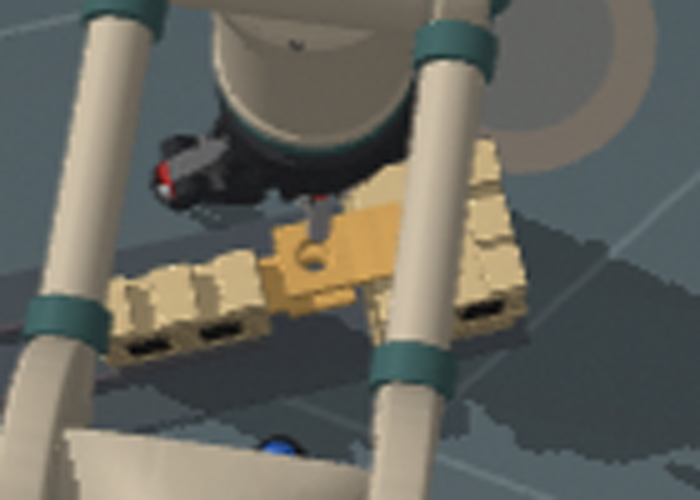

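Run:
```python
from h import *
out=[]
for n in("top","scene"):
    d=np.load(n+"4.npz")
    for z in(.12,.170):
        g=np.arange(-25,25,0.25)/1000
        gx,gy=np.meshgrid(.55+g,-.007+g,indexing='ij')
        uv=proj(d,np.stack([gx,gy,np.full_like(gx,z)],-1)).astype(np.float32)
        im=cv2.remap(d["img"],uv[...,0],uv[...,1],cv2.INTER_CUBIC)
        im=cv2.resize(im,(300,300),interpolation=cv2.INTER_CUBIC)
        for k in range(0,300,30): # 5mm ticks
            cv2.line(im,(k,0),(k,6),(255,255,255),1); cv2.line(im,(0,k),(6,k),(255,255,255),1)
        cv2.drawMarker(im,(150,150),(255,0,255),cv2.MARKER_CROSS,10,1)
        out.append(im)
cv2.imwrite("pics/r4.png",np.vstack([np.hstack(out[:2]),np.hstack(out[2:])]))
```

```text
(no output)
```

View pics/r4.png

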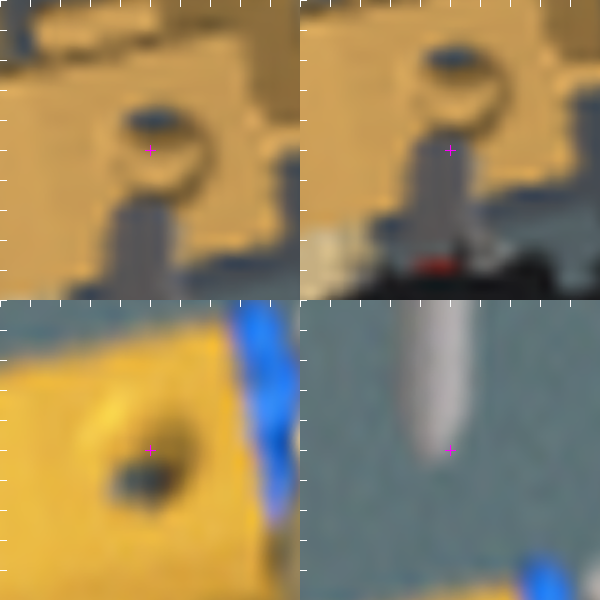

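In both rectified views the pin is vertical and sits about 1 mm short in x and 2.5-3 mm short in y of the hole's centre. I'll correct that, lower to just above the eye and look again.

```bash
python3 -m creep '{"slide":[[0.007,0.018,0],[0.007,0.018,-0.1],[0.007,0.018,-0.2],[0.007,0.018,-0.29],[0.007,0.018,-0.29],[0.007,0.018,-0.29],[0.007,0.018,-0.29]],"twist":[[0,0,0],[0,0,0],[0,0,0],[0,0,0],[0,0,0],[0,0,0],[0,0,0]],"fingers":[-1,-1,-1,-1,-1,-1,-1]}'
cat > look.py <<'E'
import sys
from h import *
from rig import optics,telemetry
tag=sys.argv[1]; s=telemetry.get_state();P=s["position"];print(np.round(P,4),np.round(s["ee_rot"],4),s["width"],np.round(s["contact_force"],1))
zt=P[2]-.0694; print("tip z",zt)
out=[]
for n in("top","scene"):
    d=optics.get_image(n); np.savez(n+tag+".npz",**d)
    for z in(.12,zt):
        g=np.arange(-25,25,0.25)/1000
        gx,gy=np.meshgrid(.55+g,-.007+g,indexing='ij')
        uv=proj(d,np.stack([gx,gy,np.full_like(gx,z)],-1)).astype(np.float32)
        im=cv2.remap(d["img"],uv[...,0],uv[...,1],cv2.INTER_CUBIC)
        im=cv2.resize(im,(300,300),interpolation=cv2.INTER_CUBIC)
        for k in range(0,300,30):
            cv2.line(im,(k,0),(k,6),(255,255,255),1); cv2.line(im,(0,k),(6,k),(255,255,255),1)
        out.append(im)
    if n=="scene": cv2.imwrite(f"pics/s{tag}.png",cv2.resize(d["img"][140:250,215:325],(550,550),interpolation=cv2.INTER_CUBIC))
cv2.imwrite(f"pics/r{tag}.png",np.vstack([np.hstack(out[:2]),np.hstack(out[2:])]))
E
python3 look.py 5
```

```text
clock: 13.4
position: [0.5519, -0.0045, 0.1977]
ee_rot: [0.0, 0.99, 0.144, 0.001]
contact_force: [0.2, -0.8, -1.2]
width: 0.0102
[ 0.5519 -0.0045  0.1977] [3.000e-04 9.896e-01 1.438e-01 9.000e-04] 0.010211424643229163 [ 0.2 -0.8 -1.2]
tip z 0.12831196927207789
```

View pics/r5.png

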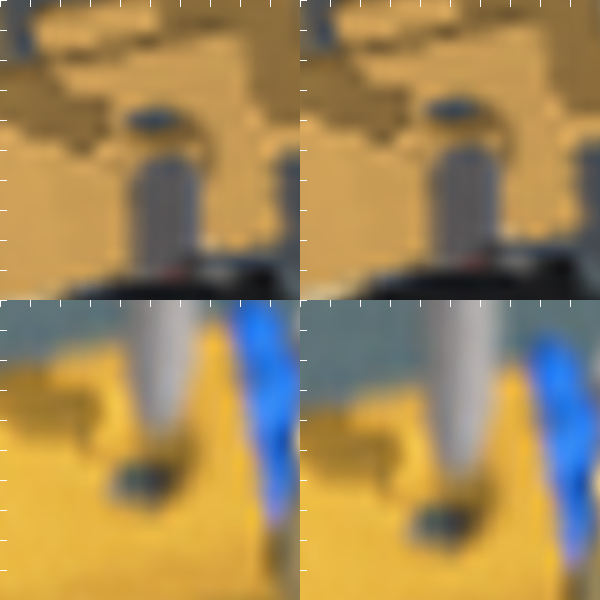

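View pics/s5.png

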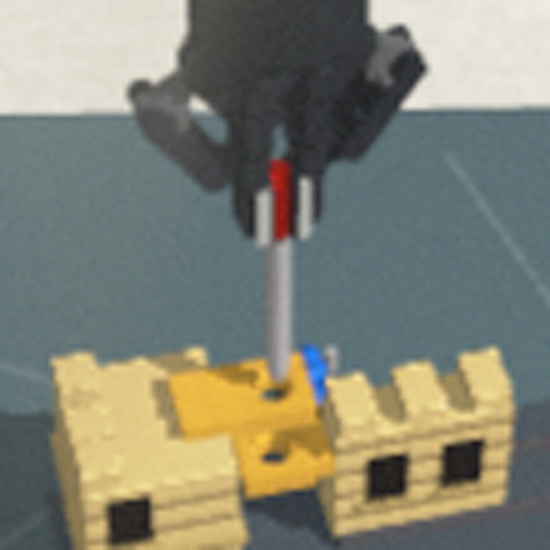

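```bash
python3 -m creep '{"slide":[[0,0,0],[0,0,0],[0,0,0]],"twist":[[0,0,0],[0,0,0],[0,0,0]],"fingers":[-1,-1,-1]}'
python3 look.py 6
```

```text
clock: 13.8
position: [0.5513, -0.0043, 0.1969]
ee_rot: [0.0, 0.99, 0.144, 0.0]
contact_force: [0.8, 0.5, -1.4]
width: 0.0104
[ 0.5513 -0.0043  0.1969] [1.000e-04 9.896e-01 1.439e-01 2.000e-04] 0.010433602504475973 [ 0.8  0.5 -1.4]
tip z 0.12752272014934857
```

View pics/r6.png

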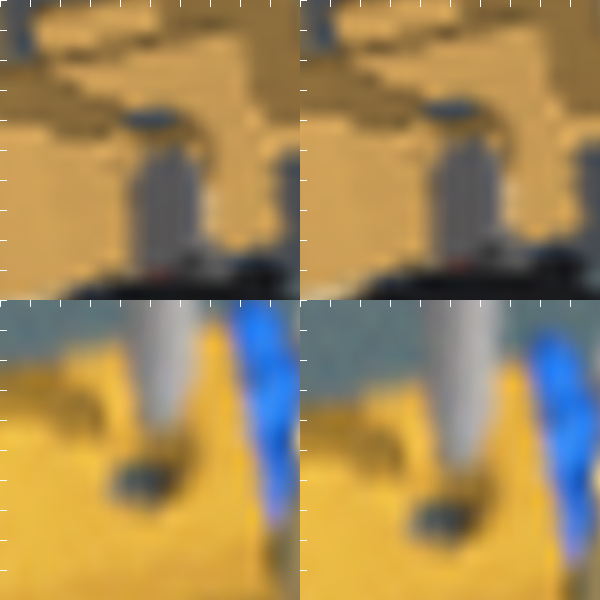

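x is now within 0.5 mm. y is 0.7-2 mm too far, so I'll correct -1.2 mm, then enter the upper eye slowly while watching the force.

```bash
python3 -m creep '{"slide":[[0,-0.008,0],[0,-0.008,-0.03],[0,-0.008,-0.06],[0,-0.008,-0.09],[0,-0.008,-0.11],[0,-0.008,-0.11],[0,-0.008,-0.11]],"twist":[[0,0,0],[0,0,0],[0,0,0],[0,0,0],[0,0,0],[0,0,0],[0,0,0]],"fingers":[-1,-1,-1,-1,-1,-1,-1]}'
python3 look.py 7
```

```text
clock: 14.6
position: [0.5512, -0.0055, 0.1801]
ee_rot: [0.0, 0.99, 0.144, -0.0]
contact_force: [-0.2, -0.4, -0.4]
width: 0.0108
[ 0.5512 -0.0055  0.1801] [ 0.000e+00  9.896e-01  1.439e-01 -1.000e-04] 0.010810847898310745 [-0.2 -0.4 -0.4]
tip z 0.11073114666920932
```

View pics/s7.png

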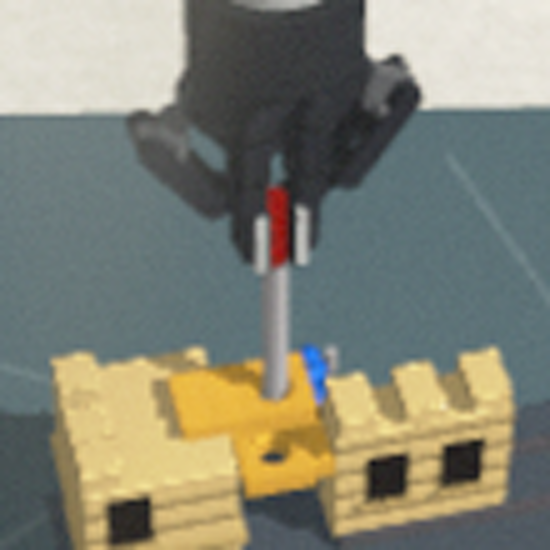

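The tip is inside the upper eye with no contact force. I'll continue down to about z = 0.088 and stop there.

```bash
python3 -m creep '{"slide":[[0,0,-0.03],[0,0,-0.06],[0,0,-0.09],[0,0,-0.12],[0,0,-0.15],[0,0,-0.15],[0,0,-0.15]],"twist":[[0,0,0],[0,0,0],[0,0,0],[0,0,0],[0,0,0],[0,0,0],[0,0,0]],"fingers":[-1,-1,-1,-1,-1,-1,-1]}'
python3 look.py 8
```

```text
clock: 15.4
position: [0.5512, -0.0055, 0.1576]
ee_rot: [0.0, 0.99, 0.144, -0.0]
contact_force: [-0.2, -0.4, -0.8]
width: 0.0107
[ 0.5512 -0.0055  0.1576] [ 0.000e+00  9.896e-01  1.439e-01 -1.000e-04] 0.010683538535134698 [-0.2 -0.4 -0.8]
tip z 0.08817625407649675
```

View pics/s8.png

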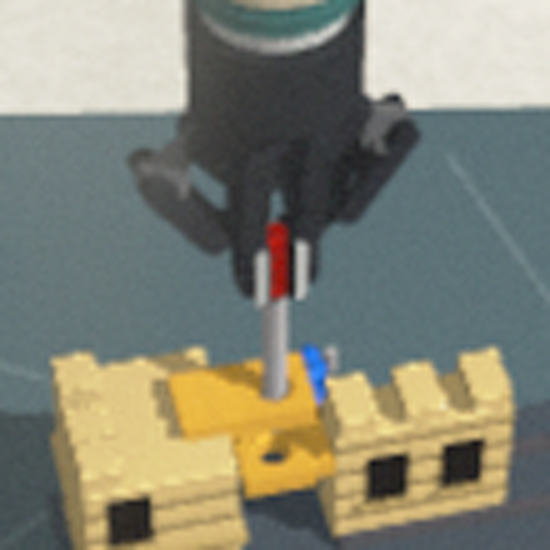

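View pics/r8.png

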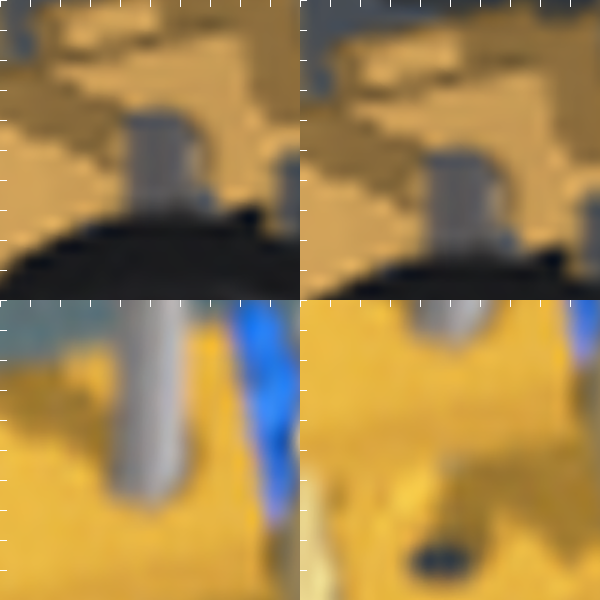

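The pin passes cleanly through the upper eye, with z force near zero. Next is the lower eye, in slow steps.

```bash
python3 -m creep '{"slide":[[0,0,-0.03],[0,0,-0.06],[0,0,-0.09],[0,0,-0.12],[0,0,-0.14],[0,0,-0.14]],"twist":[[0,0,0],[0,0,0],[0,0,0],[0,0,0],[0,0,0],[0,0,0]],"fingers":[-1,-1,-1,-1,-1,-1]}'
```

```text
clock: 16.1
position: [0.5508, -0.0055, 0.1361]
ee_rot: [-0.0, 0.99, 0.144, -0.001]
contact_force: [-0.4, -0.1, -0.9]
width: 0.01
```

```bash
python3 -m creep '{"slide":[[0,0,-0.03],[0,0,-0.06],[0,0,-0.09],[0,0,-0.12],[0,0,-0.15],[0,0,-0.16],[0,0,-0.16],[0,0,-0.16],[0,0,-0.16],[0,0,-0.16]],"twist":[[0,0,0],[0,0,0],[0,0,0],[0,0,0],[0,0,0],[0,0,0],[0,0,0],[0,0,0],[0,0,0],[0,0,0]],"fingers":[-1,-1,-1,-1,-1,-1,-1,-1,-1,-1]}'
python3 look.py 9
python3 - <<'E'
from h import *
e=np.load("scene9.npz")
cv2.imwrite("pics/f9.png",cv2.resize(e["img"][160:260,120:340],None,fx=3.5,fy=3.5,interpolation=cv2.INTER_CUBIC))
w=cloud(e); im=e["img"].astype(int)
m=(im[...,2]>120)&(im[...,1]<60)&(im[...,0]<60); m[:,:255]=0;m[:,285:]=0;m[230:]=0;m[:160]=0
print("red z top/bottom", np.nanpercentile(w[m][:,2],[2,98]), m.sum())
E
```

```text
clock: 17.1
position: [0.5514, -0.0055, 0.113]
ee_rot: [0.0, 0.99, 0.144, 0.0]
contact_force: [-0.7, -0.7, -0.8]
width: 0.0108
[ 0.5514 -0.0055  0.113 ] [1.000e-04 9.896e-01 1.439e-01 3.000e-04] 0.01081026758048034 [-0.7 -0.7 -0.8]
tip z 0.043565943907364846
red z top/bottom [0.14881362 0.18462156] 41
```

View pics/s9.png

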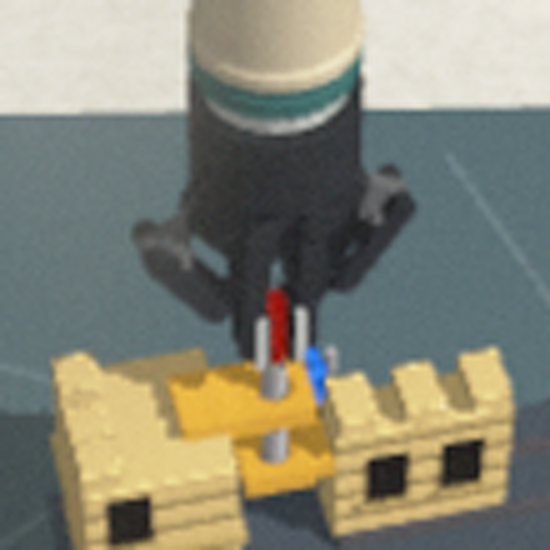

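View pics/f9.png

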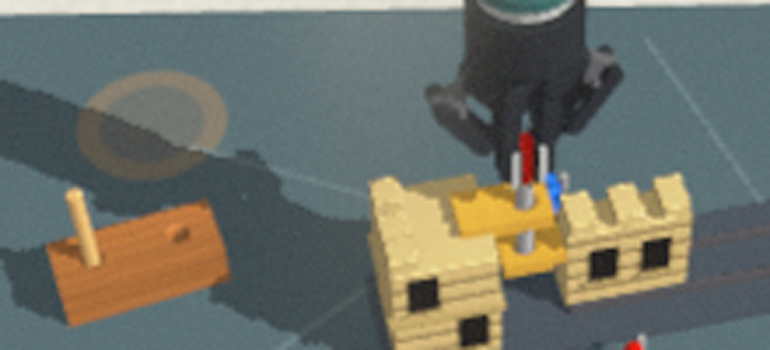

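The pin passes through both eyes. Its top is at about 0.184, so the tip is at about 0.044, 16 mm below the lower eye. I'll let it settle and hand in.

```bash
python3 -m creep '{"slide":[[0,0,0],[0,0,0],[0,0,0],[0,0,0]],"twist":[[0,0,0],[0,0,0],[0,0,0],[0,0,0]],"fingers":[-1,-1,-1,-1]}'
python3 -c "
from rig import order
print(order.sign_off())"
```

```text
clock: 17.6
position: [0.5512, -0.0055, 0.1128]
ee_rot: [0.0, 0.99, 0.144, 0.0]
contact_force: [0.5, 0.2, -0.4]
width: 0.0105
the job is handed in; nothing more can be done
None
```

I slid the wall home, threaded the red-topped pin down through both eyes, and handed the job in at 17.6 s of the 67 s allowed. The hand-in gives no verdict, so what follows rests on my own checks.

- **Wall:** I pushed it until the force rose to about 16 N with no further motion. Later pictures show the eyes lined up.
- **Pin:** It went through both eyes with no noticeable contact force. It is held upright in the closed jaws (60 N grip setting, 10.5 mm reported width). Its tip is about 43 mm above the table, roughly 17 mm under the lower eye and 37 mm above the base plate.
- **Everything else:** In the last picture the dowel still stands in the rack. I kept clear of the figures, pot, can and tape measure, but did not re-measure where they stand.

**Checks that disagreed:**
- **Finger length:** The camera shows the fingertips about 35 mm short of the reported TCP. I set the grasp height from the images. The tip height comes from the pin's known height in the rack, and the camera's reading of the red top agrees with it.
- **Eye position:** The two cameras differed by 1 to 2.5 mm on where the upper eye is. I used a compromise between them, refined by comparing the pin with the hole in the same picture.

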